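# Return the seasoning jar and present it on the carousel

## Robot

A 6-joint arm with a two-finger parallel gripper is mounted at the origin on the work surface. World frame = base frame: x ahead of the robot, y to its left, z up, the work surface at z = 0. Lengths are in mm, angles in rad, forces in N, time in s.
With the tool pointing down it reaches from about 300 to 850 mm from the base axis. Payload 5.4 kg.
Tool frame: the origin (TCP) lies midway between the tips of the shut fingers; the grasp point (between the pads) lies 19 mm behind it; x points along the fingers, y is the direction in which the jaws open and shut, and the axes are right-handed (so a half turn about x gives the same grasp; the last joint's range is limited). The gripper opens to 85 mm and grips with 20 to 120 N. Pads are 22 mm wide; open, the fingers measure 114 mm over their backs; the gripper's body (76 mm by 85 mm) begins 54 mm behind the grasp point. The pads swing forward as they close: fully open they stand 13 mm farther back than shut.
Start: joints at [-1.322, 0.158, 1.597, -0, 1.386, -0.21], TCP at [254.627, -515.53, 231.299] pointing down, gripper open.
Joint ranges: [-2.91, 2.91], [-0.94, 2.29], [0.18, 2.7], [-1.29, 4.43], [0.17, 2.64], [-3, 3]. Speed limits (rad/s): [2.57, 2.57, 3.14, 3.14, 3.14, 3.14].

## Interface

Orientations are given as a unit quaternion [w, x, y, z].
In Python, from station import * gives the robot as it stands.
- The arm moves only by the tool servo_tool, never from a script. Its argument "steps" is a list of rows, each an object of numbers: "hand": the finger opening in mm, from 0 to 85.4; "dx", "dy", "dz": the shift along the world's x, y, z in units of 25 mm (1.0 is 25 mm); "roll": the turn about the world's z in units of 6 degrees (1.0 is 6 degrees). In form: [{"hand": .., "dx": .., "dy": .., "dz": .., "roll": ..}, ...]. A call has 1 to 10 rows; each row is the pose to reach, as a shift and turn from the pose commanded when the call began; what a row does not reach only later rows make up. A row lasts 1/12 s, in which the tool goes at most 41.7 mm and 7.16 degrees, less where a joint would pass 70% of its speed; a pose out of reach is approached as far as the arm can. A call with a gripper value outside its range is refused whole. The fingers move at their own pace and stop on an object; "force" is the grip in N (left out, the last holds). Time passes only in rows, so rows that repeat a pose let the fingers close. It gives the time, the measured TCP pose, the force and the opening at its end, in the units of the state.
- state(): the state, without advancing time (a new reading comes with each control period).
- read_camera(name): name is "scene" or "top" or "wrist"; returns a dict with "pixels" (420x560x3 uint8, red, green, blue), "K" (3x3 intrinsics, pixels), "position" and "rotation" of the camera in the world; the wrist camera has in their place "hand_eye" (4x4, takes a point from camera to tool coordinates, whose origin is the TCP and whose axes are the tool frame's). Camera axes: x right, y down, z forward; pixel columns grow to the right and rows downward; lengths in mm; the calibration is good to about 2 mm. A picture is of the moment at which its call begins: read the wrist's pose just before it. There is no depth.
- job_done(): hands the job in, once; it reports no verdict.
Trained networks look in a picture, given as the dict that the camera call returned (one of the last four; its "shot" number tells which), for a name from the list of things; names that differ only in an ending like _2 or _b are one class to them, and where a whole thing is asked for, a point or a joint stands for the part that bears it (a point fixed in the world has none). Each returns a list of dicts, best first, with "confidence" (0 to 1); they miss things now and then, are a little off and sometimes report something else, mostly with a low value. They report only what shows in the picture. A call takes as long as a camera call. They do not tell look-alikes from the thing itself.
- recognise(picture, query): "box" ([left, top, right, bottom] in pixels, round what is visible of it).
- silhouettes(picture, query): "mask" (420x560 bool, what is visible of it) and "box" ([left, top, right, bottom] in pixels, round what is visible of it).
- landmark_of(picture, query): "uv" ([column, row] in pixels: a listed point, or the origin of a listed thing).
The state is a dict: "time_s": time; "q": joint angles; "qd": joint speeds; "joint_efforts": joint torques, N m; "tool_pos": TCP position; "tcp_rot": TCP orientation; "force": force on the tool from outside, world axes, zero at the start; "torque": the same for the moment, N m; "opening": opening from 0.0 (shut) to 1.0 (fully open).
Only numpy, scipy, OpenCV 4.12 (cv2) and the standard library are available. Lean on these libraries where they do the work, as an engineer would, in place of code of your own. Each camera call takes 0.05 s, during which the arm holds its last target.

## Task

Put the green-lidded jar back into the empty cup of the seasoning carousel, gripping it lightly and setting it down without a drop because it is thin glass, and turn the carousel by its blue centre knob until that jar stands at the front, squarely behind the spoon rest. Finish while still gripping the knob, holding the carousel still there so that I can unscrew the lid; leave the other jars, the shaker, the spoon and the bowl as they are.

Things in the scene. Friction and masses are not known exactly. Their poses are not given: they have to be found in the camera images.
- green_jar: Closed thin glass jar with green lid and green label band (the only green lid), loose, upright on the table left of the carousel. 48 mm diameter, 100 mm tall (the lid, 47 mm diameter, is the top 16 mm), 0.14 to 0.28 kg, thick base. Origin: centre of its underside. It cracks if gripped with more than about 50 N, pressed down with more than about 60 N, or let fall more than about 12 mm.
- carousel: White turntable disc, 260 mm diameter, upper face 30 mm above the table, with five metal cups, a 16 mm steel post and a blue knob. Turns endlessly either way about its vertical axis on a light bearing (0.04 Nm friction) and stays where left. Origin on the axis at table height; x axis points to the empty cup. Cup centres lie 90 mm from the axis, 72 degrees apart; four hold jars.
- empty_place (a point): Centre of the bottom of the empty cup, on the disc, 30 mm above the table: where the middle of the jar's underside belongs. Turns with the carousel. Each cup has its rim 28 mm above the disc; its bore is 55 mm at the bottom and flares to 62 mm at the rim; it has no floor but the disc.
- knob (a point): Middle of the carousel's blue round centre knob, on the turning axis, 141 mm above the table. The knob is 40 mm in diameter and reaches from 128 to 154 mm above the table; it is fixed to the turntable, and the jar tops beside it are 130 mm above the table.
- foot: Fixed dark steel foot under the turntable, origin on the turning axis at table height. At its front (its -x side, roughly towards the robot) it carries a spoon rest, an open dark steel tray 64 x 200 mm and 16 mm tall, centred 168 mm from the axis, with a spoon in it.
- front_place (a point): The front position: point 90 mm from the turning axis towards the middle of the spoon rest, 30 mm above the table. It does not turn. The jar is at the front when its underside's centre is here.
- jar_red: Jar of the same shape and size as the green-lidded one, with a black lid and a red label band, standing loose in a cup of the carousel. Origin at the centre of its underside. It is to stay upright in its cup.
- jar_yellow: Jar of the same shape and size as the green-lidded one, with a black lid and a yellow label band, standing loose in a cup of the carousel. Origin at the centre of its underside. It is to stay upright in its cup.
- jar_white: Jar of the same shape and size as the green-lidded one, with a black lid and a white label band, standing loose in a cup of the carousel. Origin at the centre of its underside. It is to stay upright in its cup.
- jar_orange: Jar of the same shape and size as the green-lidded one, with a black lid and an orange label band, standing loose in a cup of the carousel. Origin at the centre of its underside. It is to stay upright in its cup.
- spare_jar: Jar of the same shape and size with a black lid and a cream label band, loose on the table left of the carousel; not needed. Origin at the centre of its underside.
- shaker: Metal shaker, 62 mm diameter, 92 mm tall, loose on the table left of the carousel; not needed. Origin at the centre of its underside.
- spoon: Steel measuring spoon, 150 mm long, lying loose along the spoon rest; not needed.
- bowl: Metal bowl, 150 mm across, 65 mm tall, loose on the table right of the carousel; not needed. Origin at the centre of its underside.
There are look-alikes about, which are no part of the job. What is shaped like the green_jar but pink is not meant.

How it is judged:
By the outcome, as a careful person would: the job done as asked, in the order asked, and still so for the second after the job is handed in, while the arm keeps its last pose, push and grip.
It also fails if it takes over 61 s, if anything falls off the work surface, if the arm or the gripper's body presses on something with over 40 N, if the wrist force passes 120 N, or if a joint passes its speed limit or range.

## Working session

There is one attempt and no reset: what is moved stays moved. The work goes in short steps, Python scripts to look and compute and a tool call to move; the robot and the scene stay as the last step left them, time stands still between calls to the robot, and variables do not carry over. Pictures are saved under pics/ and viewed, and the job is handed in when it is done.

Besides the shell and the picture viewer there is one more tool, called after "Emit:" as name(argument=value, ...) on one line, values as JSON. servo_tool: Moves the arm, as the interface text tells. Its arguments: {"type":"object","properties":{"steps":{"type":"array","items":{"type":"object","properties":{"hand":{"type":"number"},"dx":{"type":"number"},"dy":{"type":"number"},"dz":{"type":"number"},"roll":{"type":"number"}}}},"force":{"type":"number"}},"required":["steps"]}

```bash
ls; mkdir -p pics; python3 - <<'E'
from station import *
import cv2
print(state())
for n in ["scene","top"]:
    p=read_camera(n); cv2.imwrite(f"pics/{n}0.png",p["pixels"][:,:,::-1]); print(n,p["K"],p["position"],p["rotation"])
    for q in ["green_jar","knob","empty_place","carousel","foot","front_place","shaker","spare_jar"]:
        try: print(q,[(d["uv"],round(d["confidence"],2)) for d in landmark_of(p,q)][:4])
        except Exception as e: print(q,e)
E
```

```text
pics
{'time_s': 0.0, 'q': array([-1.32212312e+00,  1.59054162e-01,  1.59824775e+00,  4.78393266e-06,
        1.38616076e+00, -2.10112112e-01]), 'qd': array([ 0.00076148, -0.00054125,  0.00037129, -0.00011082,  0.00022743,
       -0.00065278]), 'joint_efforts': array([-6.31007570e-04, -3.96000087e+01, -3.31431234e+01, -3.62890023e-04,
        8.59982130e-03,  1.88813445e-07]), 'tool_pos': array([ 254.47069454, -514.96272431,  230.30623781]), 'tcp_rot': array([-0.16012484, -0.68857258, -0.16144696,  0.68859474]), 'force': array([-0.27918184,  0.58370852, -0.23928182]), 'torque': array([ 0.03595862, -0.05024306,  0.00170737]), 'opening': 0.997802003809931}
scene [[465.76489781   0.         278.47241846]
 [  0.         465.76489781 213.16645027]
 [  0.           0.           1.        ]] [1057.03043922 -956.24669606  835.2344238 ] [-0.44701833  0.85966546  0.21310675 -0.12544091]
green_jar [([322.9, 179.5], 0.7), ([353.8, 180.9], 0.64), ([300.6, 168.6], 0.63), ([341.5, 167.3], 0.62)]
knob [([282.9, 226.4], 0.95)]
empty_place [([249.9, 266.2], 0.78), ([295.0, 189.2], 0.66)]
carousel [([284.2, 265.7], 0.72)]
foot []
front_place [([249.8, 252.1], 0.94), ([298.5, 237.4], 0.7)]
shaker [([296.7, 190.5], 0.7)]
spare_jar [([332.4, 206.7], 0.68)]
top [[538.25583592   0.         285.85159801]
 [  0.         538.25583592 204.60054276]
 [  0.           0.           1.        ]] [ 463.08522195  -49.72324826 1585.6354208 ] [-0.01816829  0.70993137 -0.703759    0.01976453]
green_jar [([147.7, 216.1], 0.8), ([116.5, 210.1], 0.7), ([139.0, 183.4], 0.7), ([137.6, 254.8], 0.67)]
knob []
empty_place [([333.1, 209.0], 0.97), ([150.1, 217.6], 0.21)]
carousel [([311.2, 193.2], 0.57)]
foot []
front_place [([315.6, 218.9], 0.95)]
shaker [([180.9, 238.8], 0.69)]
spare_jar [([304.9, 159.0], 0.65)]
```

```bash
python3 - <<'E'
import cv2
a=cv2.imread("pics/top0.png")[120:320,80:420]; cv2.imwrite("pics/topz.png",cv2.resize(a,(800,470),interpolation=cv2.INTER_CUBIC))
a=cv2.imread("pics/scene0.png")[110:350,180:420]; cv2.imwrite("pics/scenez.png",cv2.resize(a,(600,600),interpolation=cv2.INTER_CUBIC))
E
```

```text
(no output)
```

View pics/topz.png

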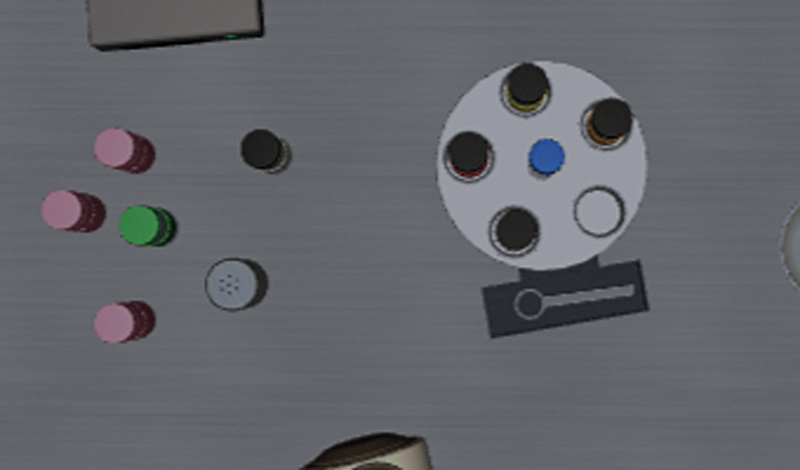

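View pics/scenez.png

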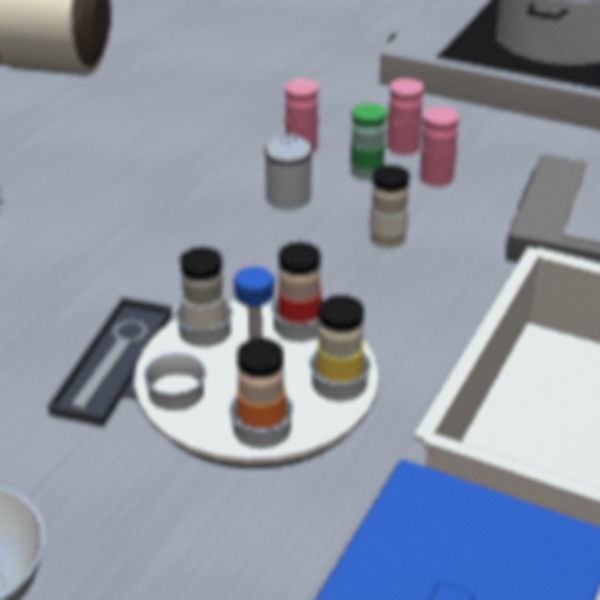

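View pics/top0.png

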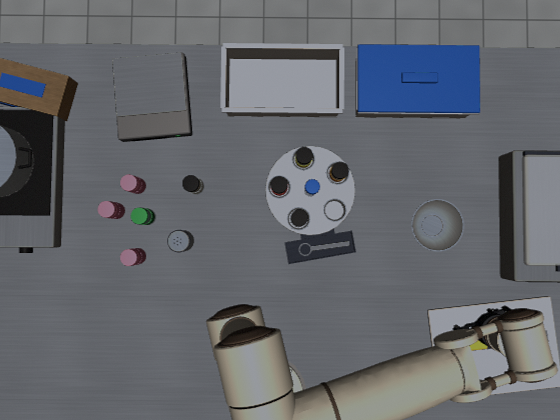

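The top view shows the green lid at about (142,216) among three pinks. The knob is at (312,187), the empty cup at (334,210) and the spoon rest at about (320,247). Next I'll turn these into positions.

```bash
cat > h.py <<'E'
from station import *
import numpy as np, cv2
from scipy.spatial.transform import Rotation as Rn
def R(q): return Rn.from_quat([q[1],q[2],q[3],q[0]]).as_matrix()
def campose(p,st=None):
    if "hand_eye" in p:
        T=np.eye(4);T[:3,:3]=R(st["tcp_rot"]);T[:3,3]=st["tool_pos"];W=T@np.array(p["hand_eye"]);return W[:3,:3],W[:3,3]
    return (R(p["rotation"]) if np.size(p["rotation"])==4 else np.array(p["rotation"])),np.array(p["position"])
def ray(p,uv,z,st=None):
    M,c=campose(p,st); d=M@np.linalg.inv(p["K"])@np.array([uv[0],uv[1],1.]); return c+d*(z-c[2])/d[2]
def proj(p,X,st=None):
    M,c=campose(p,st); x=p["K"]@(M.T@(np.array(X)-c)); return x[:2]/x[2]
def blob(p,lo,hi,near=None,minA=15):
    hsv=cv2.cvtColor(p["pixels"],cv2.COLOR_RGB2HSV);m=cv2.inRange(hsv,lo,hi)
    n,l,s,c=cv2.connectedComponentsWithStats(m)
    return [(s[i,4],s[i,:4],c[i]) for i in range(1,n) if s[i,4]>=minA]
def tool(st):
    M=R(st["tcp_rot"]);return np.degrees(np.arctan2(M[1,1],M[0,1])),M
E
python3 - <<'E'
from h import *
st=state();print(tool(st))
for n in ["top","scene"]:
    p=read_camera(n)
    for nm,lo,hi,z in [("green",(50,120,60),(75,255,255),100),("blue",(105,150,80),(120,255,255),150)]:
        for b in blob(p,lo,hi): print(n,nm,b[0],b[1],b[2].round(1),ray(p,b[2],z).round(1))
    for q,z in [("empty_place",30),("front_place",30),("knob",141)]:
        for d in landmark_of(p,q)[:1]: print(q,d["uv"],round(d["confidence"],2),ray(p,d["uv"],z).round(1))
    for q in ["carousel","foot","spoon"]:
        for d in silhouettes(p,q)[:1]:
            print(q,d["box"],d["confidence"],d["mask"].sum())
            if n=="top":
                ys,xs=np.nonzero(d["mask"])
                (rc)=cv2.minAreaRect(np.c_[xs,ys].astype(np.float32));print(rc, (cv2.minEnclosingCircle(np.c_[xs,ys].astype(np.float32))))
E
```

```text
(np.float64(-63.71294355039439), array([[ 6.70961395e-06,  4.42868656e-01, -8.96586501e-01],
       [ 9.21218934e-06, -8.96586501e-01, -4.42868656e-01],
       [-1.00000000e+00, -5.28804688e-06, -1.00955392e-05]]))
top green 222 [131 208  17  17] [139.  215.6] [508.9 352.  100. ]
top blue 8135 [358  45 122  68] [418.4  78.3] [ 885.7 -408.3  150. ]
top blue 608 [ 0 73 46 24] [21.7 84.6] [858.4 663.3 150. ]
top blue 156 [305 180  15  14] [311.9 186.3] [ 589.9 -122.   150. ]
empty_place [332.2, 208.4] 0.85 [ 536.8 -187.1   30. ]
front_place [313.1, 218.9] 0.64 [ 505.9 -132.    30. ]
knob [313.9, 182.8] 0.56 [ 600.2 -127.7  141. ]
carousel [266.9, 146.7, 353.9, 235.6] 0.76 5307
((309.4864807128906, 190.41891479492188), (88.11785888671875, 88.93984985351562), 80.53767395019531) ((309.9576110839844, 189.88197326660156), 45.38968276977539)
foot [284.9, 226.0, 357.4, 259.9] 0.85 1283
((319.12164306640625, 244.729736328125), (26.797033309936523, 68.71876525878906), 80.53767395019531) ((319.3230895996094, 246.73846435546875), 34.93790817260742)
spoon [298.1, 240.1, 347.6, 257.4] 0.88 349
((323.0489807128906, 248.05838012695312), (13.067723274230957, 50.17625427246094), 88.63607025146484) ((323.0, 246.0), 25.318077087402344)
scene green 75 [322 152  12   8] [327.2 155.8] [516.4 338.4 100. ]
scene green 66 [321 170  11   7] [326.4 173.2] [561.1 230.  100. ]
scene blue 131 [449 135  21  13] [459.1 140.6] [896.8 534.  150. ]
scene blue 168 [274 217  15  15] [281.2 223.8] [ 596.1 -132.9  150. ]
scene blue 12716 [264 295 162 125] [351.5 365.8] [ 906.3 -449.1  150. ]
empty_place [248.2, 263.7] 0.96 [ 522.6 -185.    30. ]
front_place [250.4, 251.1] 0.93 [ 500.5 -137.7   30. ]
knob [281.1, 226.5] 0.8 [ 595.5 -132.4  141. ]
carousel [235.9, 219.4, 329.8, 295.2] 0.77 3748
foot [201.4, 227.3, 308.2, 301.2] 0.85 1154
spoon [208.7, 239.8, 237.9, 273.4] 0.64 234
```

Emit:
servo_tool(steps=[{"hand": 85, "dx": 0.3, "dy": 1, "dz": 0.2, "roll": 0.4}, {"hand": 85, "dx": 0.7, "dy": 2.3, "dz": 0.4, "roll": 0.8}, {"hand": 85, "dx": 1.1, "dy": 3.6, "dz": 0.6, "roll": 1.2}, {"hand": 85, "dx": 1.5, "dy": 4.9, "dz": 0.8, "roll": 1.6}, {"hand": 85, "dx": 1.9, "dy": 6.2, "dz": 1, "roll": 2}, {"hand": 85, "dx": 2.3, "dy": 7.5, "dz": 1, "roll": 2.4}, {"hand": 85, "dx": 2.7, "dy": 8.8, "dz": 1, "roll": 2.8}, {"hand": 85, "dx": 3.1, "dy": 10.1, "dz": 1, "roll": 3.4}, {"hand": 85, "dx": 3.5, "dy": 11.4, "dz": 1, "roll": 3.4}, {"hand": 85, "dx": 3.9, "dy": 12.7, "dz": 1, "roll": 3.4}], force=25)

```text
time_s: 2.43
tool_pos: [352.3, -196.5, 256.5]
tcp_rot: [0.28, 0.649, 0.28, -0.649]
force: [0.5, 0.3, 0.8]
opening: 0.995
```

Emit:
servo_tool(steps=[{"hand": 85, "dx": 0.4, "dy": 1.3}, {"hand": 85, "dx": 0.8, "dy": 2.6}, {"hand": 85, "dx": 1.2, "dy": 3.9}, {"hand": 85, "dx": 1.6, "dy": 5.2}, {"hand": 85, "dx": 2, "dy": 6.5}, {"hand": 85, "dx": 2.4, "dy": 7.8}, {"hand": 85, "dx": 2.8, "dy": 9.1}, {"hand": 85, "dx": 3.2, "dy": 10.4}, {"hand": 85, "dx": 3.6, "dy": 11.7}, {"hand": 85, "dx": 4, "dy": 13}])

```text
invalid input at $.steps[0]: expected keys hand, dx, dy, dz, roll
```

Emit:
servo_tool(steps=[{"hand": 85, "dx": 0.3, "dy": 1.3}, {"hand": 85, "dx": 0.6, "dy": 2.6}, {"hand": 85, "dx": 0.9, "dy": 3.9}, {"hand": 85, "dx": 1.2, "dy": 5.2}, {"hand": 85, "dx": 1.5, "dy": 6.4}, {"hand": 85, "dx": 1.8, "dy": 7.4}, {"hand": 85, "dx": 2, "dy": 8.2}, {"hand": 85, "dx": 2, "dy": 8.6}, {"hand": 85, "dx": 2, "dy": 8.6}])

```text
invalid input at $.steps[0]: expected keys hand, dx, dy, dz, roll
```

```bash
python3 - <<'E'
from h import *
st=state();print(st["time_s"],st["tool_pos"],tool(st)[0],st["force"])
p=read_camera("wrist");cv2.imwrite("pics/w1.png",p["pixels"][:,:,::-1]);print(p["hand_eye"],p["K"])
for b in blob(p,(50,120,60),(75,255,255),minA=100): print(b, ray(p,b[2],100,st))
print(proj(p,[510,350,100],st))
p=read_camera("top");cv2.imwrite("pics/t1.png",p["pixels"][:,:,::-1])
E
```

```text
2.4333 [ 352.28984612 -196.52758773  256.49358997] -43.33347183774629 [0.46653792 0.3452774  0.8021183 ]
[[ 1.02958383e-03 -2.61340741e-01  9.65246060e-01 -1.43161707e+02]
 [ 9.99999196e-01 -4.44840352e-04 -1.18709410e-03  5.71404377e-01]
 [ 7.39616450e-04  9.65246507e-01  2.61340073e-01 -6.58411278e+01]
 [ 0.00000000e+00  0.00000000e+00  0.00000000e+00  1.00000000e+00]] [[363.54462919   0.         283.12779067]
 [  0.         363.54462919 212.99729419]
 [  0.           0.           1.        ]]
[-260.96835853 -834.91001078]
```

View pics/w1.png

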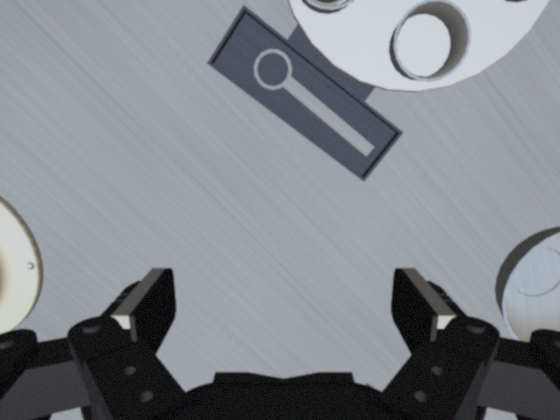

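The wrist view shows the spoon rest, with corners near (245,8), (401,131), (364,181) and (209,63), and the empty cup floor near (421,46). I'll use these.

```bash
python3 - <<'E'
from h import *
st=state();p=read_camera("wrist")
C=[ray(p,c,16,st) for c in [(245,7),(402,131),(364,181),(208,63)]]
c=np.mean(C,0);print(c.round(1),[np.linalg.norm(C[i]-C[i-1]).round(1) for i in range(4)])
d=C[1]+C[2]-C[0]-C[3];n=np.array([-d[1],d[0]])/np.hypot(*d[:2]);n=n*np.sign(n[0]);print("normal",n,"axis",c[:2]+168*n,"front",c[:2]+78*n)
for q,z in [("empty_place",30),("front_place",30)]:
    for k in landmark_of(p,q)[:1]: print(q,k["uv"],round(k["confidence"],2),ray(p,k["uv"],z,st).round(1))
E
```

```text
[ 427.1 -151.6   16. ] [np.float64(62.3), np.float64(195.8), np.float64(63.4), np.float64(198.7)]
normal [0.98199244 0.1889202 ] axis [ 592.03434021 -119.88694123] front [ 503.65502034 -136.88975924]
empty_place [421.7, 49.5] 0.8 [ 533.7 -192.    30. ]
```

Emit:
servo_tool(steps=[{"hand": 85, "dx": 0.4, "dy": 1.3, "dz": 0, "roll": 0}, {"hand": 85, "dx": 0.8, "dy": 2.6, "dz": 0, "roll": 0}, {"hand": 85, "dx": 1.2, "dy": 3.9, "dz": 0, "roll": 0}, {"hand": 85, "dx": 1.6, "dy": 5.2, "dz": 0, "roll": 0}, {"hand": 85, "dx": 2, "dy": 6.5, "dz": 0, "roll": 0}, {"hand": 85, "dx": 2.4, "dy": 7.8, "dz": 0, "roll": 0}, {"hand": 85, "dx": 2.8, "dy": 9.1, "dz": 0, "roll": 0}, {"hand": 85, "dx": 3.2, "dy": 10.4, "dz": 0, "roll": 0}, {"hand": 85, "dx": 3.6, "dy": 11.7, "dz": 0, "roll": 0}, {"hand": 85, "dx": 4, "dy": 13, "dz": 0, "roll": 0}])

```text
time_s: 3.52
tool_pos: [453.2, 127.3, 256.2]
tcp_rot: [0.28, 0.65, 0.279, -0.65]
force: [0.9, -1.3, -0.3]
opening: 0.998
```

Emit:
servo_tool(steps=[{"hand": 85, "dx": 0.1, "dy": 1.3, "dz": 0, "roll": 0}, {"hand": 85, "dx": 0.1, "dy": 2.6, "dz": 0, "roll": 0}, {"hand": 85, "dx": 0.1, "dy": 3.9, "dz": 0, "roll": 0}, {"hand": 85, "dx": 0.1, "dy": 5.2, "dz": 0, "roll": 0}, {"hand": 85, "dx": 0.1, "dy": 6.4, "dz": 0, "roll": 0}, {"hand": 85, "dx": 0.1, "dy": 6.8, "dz": 0, "roll": 0}, {"hand": 85, "dx": 0.1, "dy": 7, "dz": 0, "roll": 0}, {"hand": 85, "dx": 0.1, "dy": 7, "dz": 0, "roll": 0}])

```text
time_s: 4.18
tool_pos: [455.3, 301.4, 255.9]
tcp_rot: [-0.28, -0.649, -0.28, 0.65]
force: [0.3, 0.3, -0.1]
opening: 0.997
```

```bash
python3 - <<'E'
from h import *
st=state();print(st["time_s"],st["tool_pos"],tool(st)[0],st["force"])
p=read_camera("wrist");cv2.imwrite("pics/w2.png",p["pixels"][:,:,::-1])
for b in blob(p,(50,120,60),(75,255,255),minA=100): print(b, ray(p,b[2],100,st))
print(proj(p,[510,350,100],st))
E
```

```text
4.1833 [455.31048468 301.42849805 255.89567909] -43.33748186018647 [ 0.27552428  0.28325899 -0.14993486]
(np.int32(2690), array([261,  72,  58,  60], dtype=int32), array([289.5394052 , 101.69591078])) [510.99248417 352.67710281 100.        ]
[290.94071274 105.17798734]
```

View pics/w2.png

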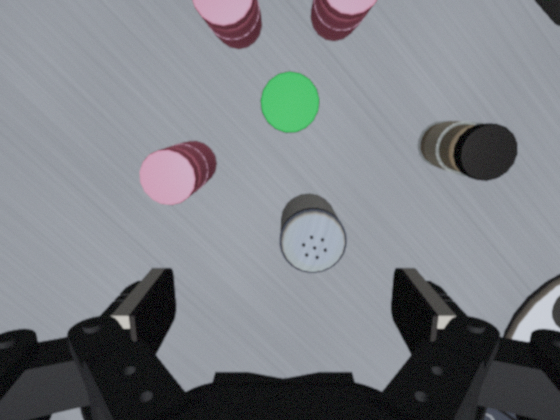

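The green lid is at (289,102), which puts it at about (511,352.5). I'll move above it and part-way down.

Emit:
servo_tool(steps=[{"hand": 85, "dx": 0.7, "dy": 0.7, "dz": 0, "roll": 0}, {"hand": 85, "dx": 1.4, "dy": 1.3, "dz": 0, "roll": 0}, {"hand": 85, "dx": 2, "dy": 1.8, "dz": -0.4, "roll": 0}, {"hand": 85, "dx": 2.23, "dy": 2.04, "dz": -1.2, "roll": 0}, {"hand": 85, "dx": 2.23, "dy": 2.04, "dz": -2.2, "roll": 0}, {"hand": 85, "dx": 2.23, "dy": 2.04, "dz": -3.2, "roll": 0}, {"hand": 85, "dx": 2.23, "dy": 2.04, "dz": -4, "roll": 0}, {"hand": 85, "dx": 2.23, "dy": 2.04, "dz": -4.4, "roll": 0}, {"hand": 85, "dx": 2.23, "dy": 2.04, "dz": -4.4, "roll": 0}])

```text
time_s: 4.98
tool_pos: [509.3, 350.7, 143.4]
tcp_rot: [-0.28, -0.648, -0.279, 0.651]
force: [0.4, -0.2, 0.9]
opening: 0.996
```

```bash
python3 - <<'E'
from h import *
st=state();print(st["time_s"],st["tool_pos"],tool(st)[0],st["force"])
p=read_camera("wrist");cv2.imwrite("pics/w3.png",p["pixels"][:,:,::-1])
for b in blob(p,(50,120,60),(75,255,255),minA=100): print(b, ray(p,b[2],100,st))
E
```

```text
4.9833 [509.29087958 350.67373699 143.39391904] -43.42441958411024 [ 0.39502133 -0.15359427  0.94038172]
(np.int32(352), array([252, 171,  61,  25], dtype=int32), array([282.38636364, 178.67045455])) [532.28550012 375.12893576 100.        ]
(np.int32(5546), array([241, 190,  84,  85], dtype=int32), array([282.58835197, 232.17904796])) [512.28189141 353.88970519 100.        ]
```

View pics/w3.png

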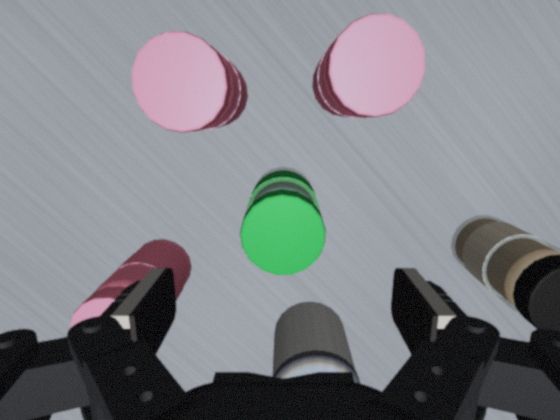

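The green lid is centred between the fingers, at about (283,232). I'll descend and grip lightly.

Emit:
servo_tool(steps=[{"hand": 85, "dx": 0.05, "dy": 0.05, "dz": -0.6, "roll": 0}, {"hand": 85, "dx": 0.05, "dy": 0.05, "dz": -1.3, "roll": 0}, {"hand": 85, "dx": 0.05, "dy": 0.05, "dz": -2, "roll": 0}, {"hand": 85, "dx": 0.05, "dy": 0.05, "dz": -2.7, "roll": 0}, {"hand": 85, "dx": 0.05, "dy": 0.05, "dz": -3.3, "roll": 0}, {"hand": 85, "dx": 0.05, "dy": 0.05, "dz": -3.6, "roll": 0}, {"hand": 85, "dx": 0.05, "dy": 0.05, "dz": -3.75, "roll": 0}, {"hand": 85, "dx": 0.05, "dy": 0.05, "dz": -3.75, "roll": 0}, {"hand": 70, "dx": 0.05, "dy": 0.05, "dz": -3.75, "roll": 0}, {"hand": 60, "dx": 0.05, "dy": 0.05, "dz": -3.75, "roll": 0}], force=22)

```text
time_s: 5.87
tool_pos: [512.8, 354.6, 54.2]
tcp_rot: [0.28, 0.65, 0.28, -0.648]
force: [0.3, 0.8, -1.0]
opening: 0.74
```

Emit:
servo_tool(steps=[{"hand": 54, "dx": 0, "dy": 0, "dz": 0, "roll": 0}, {"hand": 50, "dx": 0, "dy": 0, "dz": 0, "roll": 0}, {"hand": 46, "dx": 0, "dy": 0, "dz": 0, "roll": 0}, {"hand": 40, "dx": 0, "dy": 0, "dz": 0, "roll": 0}, {"hand": 40, "dx": 0, "dy": 0, "dz": 0, "roll": 0}, {"hand": 40, "dx": 0, "dy": 0, "dz": 0, "roll": 0}], force=22)

```text
time_s: 6.37
tool_pos: [512.2, 354.4, 53.5]
tcp_rot: [0.28, 0.65, 0.28, -0.649]
force: [-0.4, -1.2, 6.2]
opening: 0.552
```

```bash
python3 - <<'E'
from h import *
st=state();print(st["time_s"],st["tool_pos"],tool(st)[0],st["force"],st["opening"]*85.4)
p=read_camera("wrist");cv2.imwrite("pics/w4.png",p["pixels"][:,:,::-1])
E
```

```text
6.3667 [512.2180449  354.41709895  53.48073765] -43.31164305737622 [-0.40771565 -1.20215001  6.19493369] 47.157819010439596
```

View pics/w4.png

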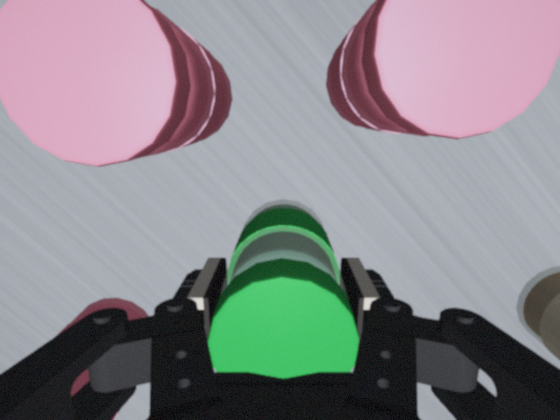

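Gripped, with the opening at 47 mm. I'll lift gently.

Emit:
servo_tool(steps=[{"hand": 40, "dx": 0, "dy": 0, "dz": 0.1, "roll": 0}, {"hand": 40, "dx": 0, "dy": 0, "dz": 0.3, "roll": 0}, {"hand": 40, "dx": 0, "dy": 0, "dz": 0.6, "roll": 0}, {"hand": 40, "dx": 0, "dy": 0, "dz": 1.1, "roll": 0}, {"hand": 40, "dx": 0, "dy": 0, "dz": 1.7, "roll": 0}, {"hand": 40, "dx": 0, "dy": 0, "dz": 2.4, "roll": 0}, {"hand": 40, "dx": 0, "dy": 0, "dz": 3.1, "roll": 0}, {"hand": 40, "dx": 0, "dy": 0, "dz": 3.9, "roll": 0}, {"hand": 40, "dx": 0, "dy": 0, "dz": 4.7, "roll": 0}, {"hand": 40, "dx": 0, "dy": 0, "dz": 5.5, "roll": 0}], force=22)

```text
time_s: 7.25
tool_pos: [511.5, 354.2, 192.1]
tcp_rot: [0.28, 0.649, 0.28, -0.649]
force: [-0.2, -1.3, -2.1]
opening: 0.551
```

Emit:
servo_tool(steps=[{"hand": 40, "dx": 0, "dy": -0.3, "dz": 0.7, "roll": 0}, {"hand": 40, "dx": 0, "dy": -0.8, "dz": 1.2, "roll": 0}, {"hand": 40, "dx": 0, "dy": -1.5, "dz": 1.6, "roll": 0}, {"hand": 40, "dx": 0, "dy": -2.3, "dz": 1.8, "roll": 0}, {"hand": 40, "dx": 0, "dy": -3.2, "dz": 1.8, "roll": 0}, {"hand": 40, "dx": 0, "dy": -4.2, "dz": 1.8, "roll": 0}, {"hand": 40, "dx": -0.1, "dy": -5.2, "dz": 1.8, "roll": 0}, {"hand": 40, "dx": -0.2, "dy": -6.2, "dz": 1.8, "roll": 0}, {"hand": 40, "dx": -0.3, "dy": -7.2, "dz": 1.8, "roll": 0}, {"hand": 40, "dx": -0.4, "dy": -8.2, "dz": 1.8, "roll": 0}])

```text
time_s: 8.08
tool_pos: [501.3, 148.1, 236.1]
tcp_rot: [0.28, 0.65, 0.28, -0.649]
force: [1.0, 0.1, -2.3]
opening: 0.55
```

Emit:
servo_tool(steps=[{"hand": 40, "dx": -0.1, "dy": -1, "dz": 0, "roll": 0}, {"hand": 40, "dx": -0.2, "dy": -2, "dz": 0, "roll": 0}, {"hand": 40, "dx": -0.3, "dy": -3, "dz": 0, "roll": 0}, {"hand": 40, "dx": -0.4, "dy": -4, "dz": 0, "roll": 0}, {"hand": 40, "dx": -0.5, "dy": -5, "dz": 0, "roll": 0}, {"hand": 40, "dx": -0.6, "dy": -6, "dz": 0, "roll": 0}, {"hand": 40, "dx": -0.7, "dy": -6.9, "dz": 0, "roll": 0}, {"hand": 40, "dx": -0.8, "dy": -7.7, "dz": 0, "roll": 0}, {"hand": 40, "dx": -0.8, "dy": -8.3, "dz": 0, "roll": 0}, {"hand": 40, "dx": -0.8, "dy": -8.6, "dz": 0, "roll": 0}])

```text
time_s: 8.92
tool_pos: [481.5, -67.5, 236.1]
tcp_rot: [0.28, 0.65, 0.279, -0.649]
force: [-0.6, 0.8, -1.7]
opening: 0.552
```

```bash
python3 - <<'E'
from h import *
st=state();print(st["time_s"],st["tool_pos"],tool(st)[0],st["force"],st["opening"]*85.4)
p=read_camera("wrist");cv2.imwrite("pics/w5.png",p["pixels"][:,:,::-1])
for b in blob(p,(105,150,60),(120,255,255),minA=100): print(b, ray(p,b[2],154,st))
for q,z in [("empty_place",30),("front_place",30),("knob",141)]:
    for k in landmark_of(p,q)[:1]: print(q,k["uv"],round(k["confidence"],2),ray(p,k["uv"],z,st).round(1))
E
```

```text
8.9167 [481.53615451 -67.50636564 236.10152458] -43.41815884157017 [-0.64302359  0.82141391 -1.74853788] 47.13671687390519
(np.int32(3781), array([427, 132,  78,  65], dtype=int32), array([466.00238032, 163.60777572])) [ 589.18304899 -119.1906241   154.        ]
empty_place [406.6, 240.7] 0.83 [ 533.2 -196.2   30. ]
knob [464.9, 165.0] 0.93 [ 591.7 -125.2  141. ]
```

View pics/w5.png

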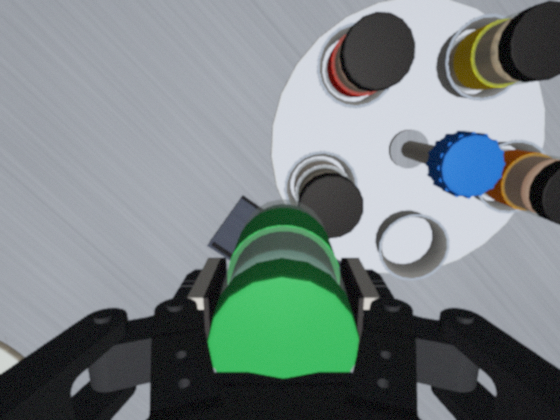

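```bash
cat > ov.py <<'E'
from h import *
def circ(c,r,z,n=60):
    t=np.linspace(0,2*np.pi,n);return np.c_[c[0]+r*np.cos(t),c[1]+r*np.sin(t),np.full(n,z)]
def overlay(p,st,A,th,fth,fn,crop):
    im=p["pixels"][:,:,::-1].copy();s=3;im=cv2.resize(im,None,fx=s,fy=s,interpolation=cv2.INTER_CUBIC)
    def pl(P,col):
        q=np.array([proj(p,x,st) for x in P]);cv2.polylines(im,[np.round((q+.5)*s).astype(np.int32)],False,col,1,cv2.LINE_AA)
    A=np.array(A);t=np.radians(th);C=A+90*np.array([np.cos(t),np.sin(t)])
    pl(circ(A,20,154),(0,0,255));pl(circ(A,130,30),(0,0,255));pl(circ(A,8,30),(0,0,255))
    for k in range(5):
        tt=t+k*2*np.pi/5;c=A+90*np.array([np.cos(tt),np.sin(tt)]);pl(circ(c,31,58),(0,0,255))
        if k==0: pl(circ(c,27.5,30),(255,0,255))
    f=np.radians(fth);n=np.array([np.cos(f),np.sin(f)]);m=np.array([-n[1],n[0]]);c=A+168*n
    pl([np.r_[c+a*n*32+b*m*100,16] for a,b in [(1,1),(1,-1),(-1,-1),(-1,1),(1,1)]],(0,255,255))
    x0,y0,x1,y1=[v*s for v in crop];o=im[y0:y1,x0:x1];k=min(800/o.shape[1],600/o.shape[0]);cv2.imwrite(fn,cv2.resize(o,None,fx=k,fy=k))
    return C
E
python3 - <<'E'
from ov import *
p=read_camera("top");st=state();print(st["tool_pos"],st["time_s"])
p=read_camera("wrist")
print([ (b[0],ray(p,b[2],154,st)) for b in blob(p,(105,150,60),(120,255,255),minA=100)])
print(overlay(p,st,(591,-120),-127,190.6,"pics/o5.png",(260,0,560,300)))
p=read_camera("scene");
print(overlay(p,None,(591,-120),-127,190.6,"pics/os5.png",(190,190,340,310)))
E
```

```text
[481.6618165  -64.90500595 235.28033229] 9.1667
[(np.int32(3812), array([ 589.18856002, -119.02269746,  154.        ]))]
[ 536.83664792 -191.8771959 ]
[ 536.83664792 -191.8771959 ]
```

View pics/o5.png

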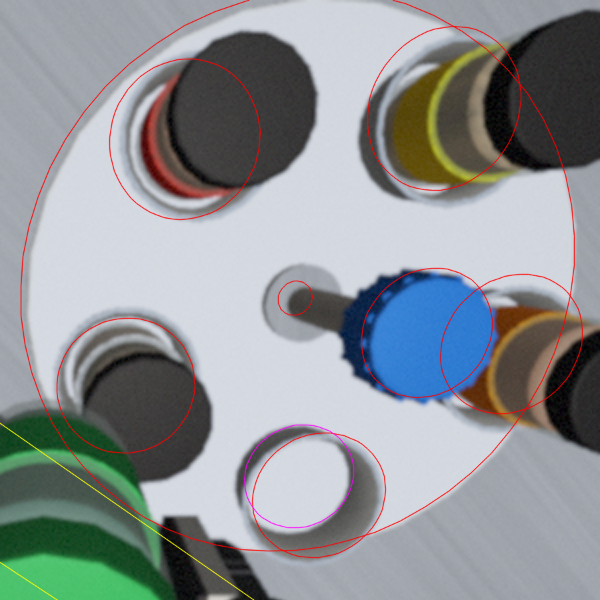

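View pics/os5.png

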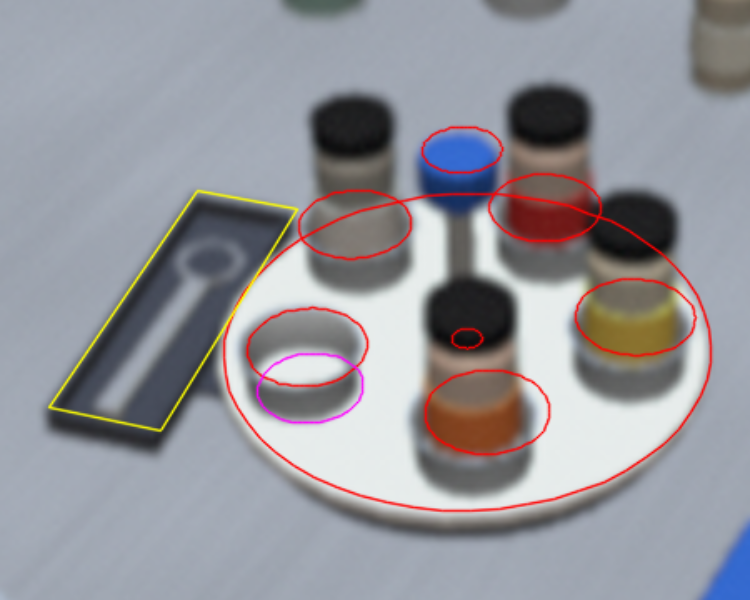

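```bash
python3 - <<'E'
from ov import *
st=state()
p=read_camera("wrist");print(st["tool_pos"])
C=overlay(p,st,(591,-120),-127,190.6,"pics/o6.png",(370,190,470,290));print(C)
print(proj(p,[*C,30],st)-proj(p,[C[0]-3,C[1],30],st),proj(p,[*C,30],st)-proj(p,[C[0],C[1]-3,30],st))
hsv=cv2.cvtColor(p["pixels"],cv2.COLOR_RGB2HSV);m=cv2.inRange(hsv,(100,150,170),(120,255,255))
cn=max(cv2.findContours(m,0,cv2.CHAIN_APPROX_NONE)[0],key=len);e=cv2.fitEllipse(cn);print(e,ray(p,e[0],154,st))
E
```

```text
[481.65701354 -64.85341399 235.11500071]
[ 536.83664792 -191.8771959 ]
[ 2.34152751 -1.92373965] [-1.83751972 -2.04408556]
((476.169677734375, 169.45587158203125), (56.19697189331055, 64.85331726074219), 47.09505081176758) [ 591.48024197 -122.84478108  154.        ]
```

View pics/o6.png

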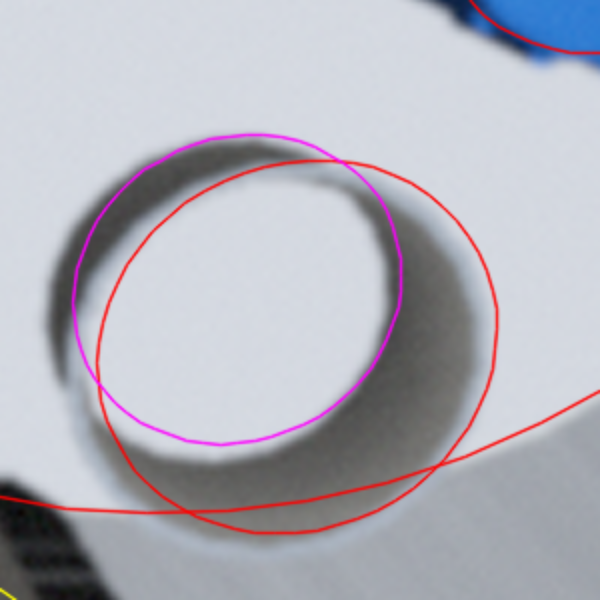

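The cup fit gives a centre of about (533,-192.5) and a knob axis of about (591.5,-122.5). They are 90.6 mm apart, which is consistent with 90 mm. I'll move above the cup and stop just over the rim.

Emit:
servo_tool(steps=[{"hand": 40, "dx": 0.1, "dy": -0.3, "dz": 0, "roll": 0}, {"hand": 40, "dx": 0.3, "dy": -0.9, "dz": 0, "roll": 0}, {"hand": 40, "dx": 0.7, "dy": -1.8, "dz": 0, "roll": 0}, {"hand": 40, "dx": 1.1, "dy": -2.8, "dz": 0, "roll": 0}, {"hand": 40, "dx": 1.5, "dy": -3.7, "dz": 0, "roll": 0}, {"hand": 40, "dx": 1.8, "dy": -4.4, "dz": 0, "roll": 0}, {"hand": 40, "dx": 2, "dy": -4.9, "dz": 0, "roll": 0}, {"hand": 40, "dx": 2.06, "dy": -5.1, "dz": 0, "roll": 0}, {"hand": 40, "dx": 2.06, "dy": -5.1, "dz": 0, "roll": 0}, {"hand": 40, "dx": 2.06, "dy": -5.1, "dz": 0, "roll": 0}])

```text
time_s: 10.15
tool_pos: [532.9, -193.0, 234.8]
tcp_rot: [-0.28, -0.649, -0.281, 0.649]
force: [0.1, 0.3, -2.2]
opening: 0.549
```

Emit:
servo_tool(steps=[{"hand": 40, "dx": 0, "dy": 0, "dz": -0.3, "roll": 0}, {"hand": 40, "dx": 0, "dy": 0, "dz": -0.8, "roll": 0}, {"hand": 40, "dx": 0, "dy": 0, "dz": -1.4, "roll": 0}, {"hand": 40, "dx": 0, "dy": 0, "dz": -2.1, "roll": 0}, {"hand": 40, "dx": 0, "dy": 0, "dz": -2.8, "roll": 0}, {"hand": 40, "dx": 0, "dy": 0, "dz": -3.4, "roll": 0}, {"hand": 40, "dx": 0, "dy": 0, "dz": -3.9, "roll": 0}, {"hand": 40, "dx": 0, "dy": 0, "dz": -4.2, "roll": 0}, {"hand": 40, "dx": 0, "dy": 0, "dz": -4.4, "roll": 0}, {"hand": 40, "dx": 0, "dy": 0, "dz": -4.4, "roll": 0}])

```text
time_s: 10.98
tool_pos: [532.5, -192.7, 123.9]
tcp_rot: [-0.28, -0.649, -0.281, 0.65]
force: [-0.1, -0.2, -2.3]
opening: 0.553
```

```bash
python3 - <<'E'
from ov import *
p=read_camera("scene");st=state();print(st["time_s"],st["tool_pos"],tool(st)[0],st["force"],st["opening"]*85.4)
im=p["pixels"][170:320,190:340,::-1];cv2.imwrite("pics/s6.png",cv2.resize(im,(600,600),interpolation=cv2.INTER_CUBIC))
p=read_camera("wrist")
print(overlay(p,st,(591.5,-122.5),-129.9,190.6,"pics/o7.png",(0,0,560,420)))
E
```

```text
11.0333 [ 533.08757039 -193.12702952  124.89806126] -43.30149798670092 [-0.72374995  0.32404943 -1.44258205] 47.224581423059746
[ 533.76953316 -191.54486366]
```

View pics/o7.png

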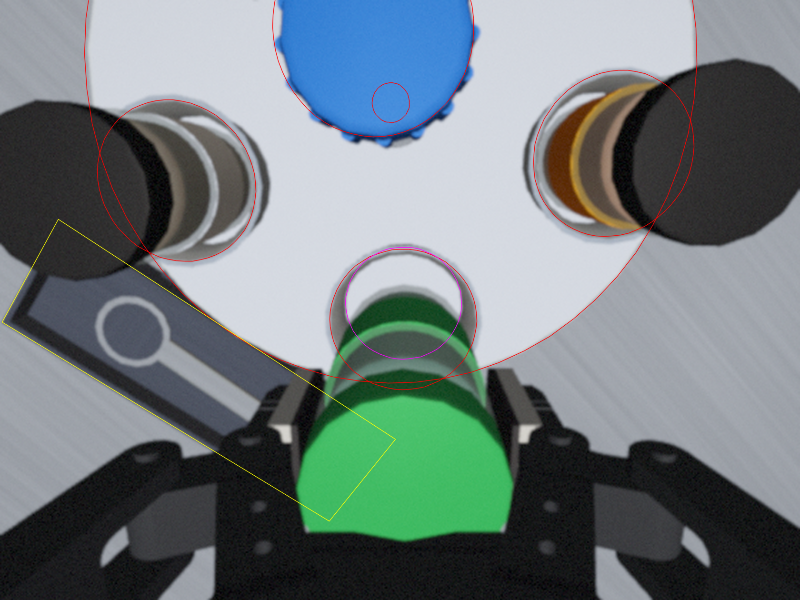

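View pics/s6.png

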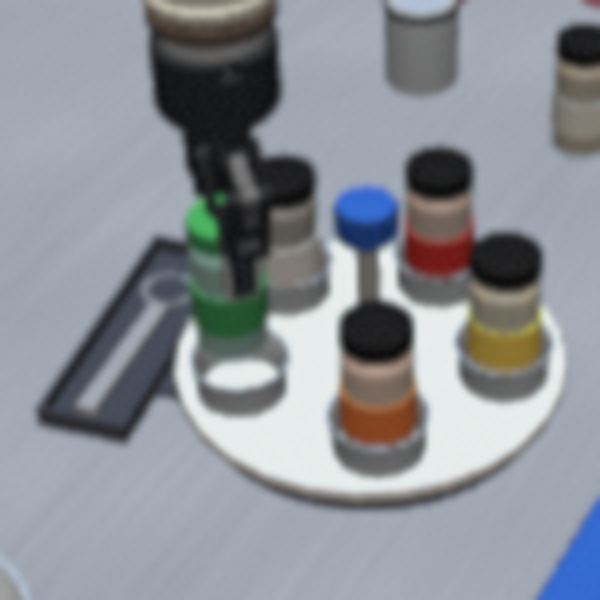

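The cup outlines fit well and the jar is lined up over the bore. I'll lower slowly.

Emit:
servo_tool(steps=[{"hand": 40, "dx": 0.02, "dy": 0.04, "dz": -0.2, "roll": 0}, {"hand": 40, "dx": 0.02, "dy": 0.04, "dz": -0.4, "roll": 0}, {"hand": 40, "dx": 0.02, "dy": 0.04, "dz": -0.6, "roll": 0}, {"hand": 40, "dx": 0.02, "dy": 0.04, "dz": -0.8, "roll": 0}, {"hand": 40, "dx": 0.02, "dy": 0.04, "dz": -1, "roll": 0}, {"hand": 40, "dx": 0.02, "dy": 0.04, "dz": -1.15, "roll": 0}, {"hand": 40, "dx": 0.02, "dy": 0.04, "dz": -1.3, "roll": 0}, {"hand": 40, "dx": 0.02, "dy": 0.04, "dz": -1.4, "roll": 0}, {"hand": 40, "dx": 0.02, "dy": 0.04, "dz": -1.45, "roll": 0}, {"hand": 40, "dx": 0.02, "dy": 0.04, "dz": -1.45, "roll": 0}])

```text
time_s: 11.92
tool_pos: [533.5, -192.2, 88.5]
tcp_rot: [-0.28, -0.649, -0.28, 0.649]
force: [0.8, -0.4, -2.5]
opening: 0.555
```

Emit:
servo_tool(steps=[{"hand": 40, "dx": 0, "dy": 0, "dz": -0.04, "roll": 0}, {"hand": 40, "dx": 0, "dy": 0, "dz": -0.08, "roll": 0}, {"hand": 40, "dx": 0, "dy": 0, "dz": -0.12, "roll": 0}, {"hand": 40, "dx": 0, "dy": 0, "dz": -0.12, "roll": 0}])

```text
time_s: 12.25
tool_pos: [533.6, -192.2, 85.7]
tcp_rot: [-0.28, -0.649, -0.28, 0.649]
force: [-0.1, -0.2, -2.0]
opening: 0.55
```

Emit:
servo_tool(steps=[{"hand": 40, "dx": 0, "dy": 0, "dz": -0.03, "roll": 0}, {"hand": 40, "dx": 0, "dy": 0, "dz": -0.06, "roll": 0}, {"hand": 40, "dx": 0, "dy": 0, "dz": -0.06, "roll": 0}])

```text
time_s: 12.5
tool_pos: [533.5, -192.2, 84.2]
tcp_rot: [-0.28, -0.649, -0.28, 0.649]
force: [-0.6, 0.3, -2.0]
opening: 0.549
```

Emit:
servo_tool(steps=[{"hand": 40, "dx": 0, "dy": 0, "dz": -0.03, "roll": 0}, {"hand": 40, "dx": 0, "dy": 0, "dz": -0.03, "roll": 0}])

```text
time_s: 12.67
tool_pos: [533.7, -192.3, 83.5]
tcp_rot: [0.28, 0.649, 0.28, -0.649]
force: [-0.5, -0.4, -2.5]
opening: 0.553
```

Emit:
servo_tool(steps=[{"hand": 40, "dx": 0, "dy": 0, "dz": -0.03, "roll": 0}, {"hand": 40, "dx": 0, "dy": 0, "dz": -0.04, "roll": 0}, {"hand": 40, "dx": 0, "dy": 0, "dz": -0.04, "roll": 0}])

```text
time_s: 12.92
tool_pos: [534.1, -192.7, 83.5]
tcp_rot: [0.281, 0.649, 0.28, -0.649]
force: [-2.3, 0.6, 4.6]
opening: 0.552
```

Emit:
servo_tool(steps=[{"hand": 40, "dx": 0, "dy": 0, "dz": -0.03, "roll": 0}, {"hand": 40, "dx": 0, "dy": 0, "dz": -0.03, "roll": 0}])

```text
time_s: 13.08
tool_pos: [534.6, -193.1, 83.4]
tcp_rot: [0.281, 0.65, 0.279, -0.649]
force: [-1.6, -0.3, 7.9]
opening: 0.551
```

The jar is touching the disc (about 8 N upward, at the expected height). I'll release it.

Emit:
servo_tool(steps=[{"hand": 50, "dx": 0, "dy": 0, "dz": 0.02, "roll": 0}, {"hand": 54, "dx": 0, "dy": 0, "dz": 0.02, "roll": 0}, {"hand": 60, "dx": 0, "dy": 0, "dz": 0.02, "roll": 0}, {"hand": 68, "dx": 0, "dy": 0, "dz": 0.02, "roll": 0}, {"hand": 74, "dx": 0, "dy": 0, "dz": 0.02, "roll": 0}, {"hand": 74, "dx": 0, "dy": 0, "dz": 0.02, "roll": 0}])

```text
time_s: 13.58
tool_pos: [533.5, -192.2, 82.1]
tcp_rot: [-0.28, -0.649, -0.28, 0.649]
force: [0.2, -0.0, 0.9]
opening: 0.868
```

```bash
python3 - <<'E'
from ov import *
p=read_camera("wrist");st=state();print(st["time_s"],st["tool_pos"],tool(st)[0],st["force"],st["opening"]*85.4)
cv2.imwrite("pics/w8.png",p["pixels"][:,:,::-1])
E
```

```text
13.6333 [ 533.53084919 -192.21725722   82.10596055] -43.31440163585182 [-0.20081534  0.44510534  1.43379091] 74.00916335670776
```

View pics/w8.png

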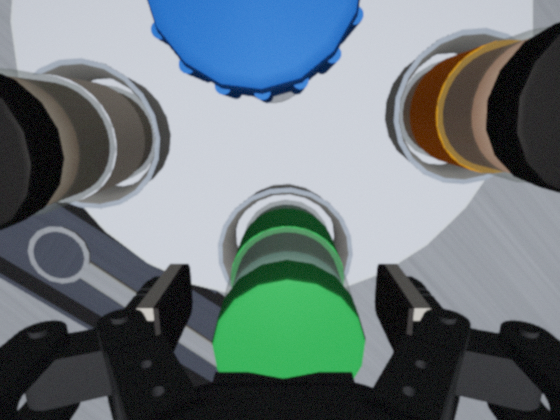

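The jar stands upright in the cup. I'll lift and back off to look.

Emit:
servo_tool(steps=[{"hand": 74, "dx": 0, "dy": 0, "dz": 0.3, "roll": 0}, {"hand": 78, "dx": 0, "dy": 0, "dz": 0.8, "roll": 0}, {"hand": 80, "dx": 0, "dy": 0, "dz": 1.5, "roll": 0}, {"hand": 80, "dx": 0, "dy": 0, "dz": 2.4, "roll": 0}, {"hand": 80, "dx": 0, "dy": 0, "dz": 3.4, "roll": 0}, {"hand": 80, "dx": 0, "dy": 0, "dz": 4.4, "roll": 0}, {"hand": 80, "dx": 0, "dy": 0, "dz": 5.4, "roll": 0.5}, {"hand": 80, "dx": -0.4, "dy": 0.2, "dz": 6.4, "roll": 1}, {"hand": 80, "dx": -1, "dy": 0.6, "dz": 7.2, "roll": 1.5}, {"hand": 80, "dx": -1.6, "dy": 1.2, "dz": 7.8, "roll": 2}])

```text
time_s: 14.47
tool_pos: [493.9, -163.1, 281.2]
tcp_rot: [0.349, 0.617, 0.345, -0.615]
force: [-0.8, -0.4, 0.3]
opening: 0.937
```

Emit:
servo_tool(steps=[{"hand": 80, "dx": -0.8, "dy": 0.6, "dz": 0.6, "roll": 0.5}, {"hand": 80, "dx": -1.6, "dy": 1.2, "dz": 1.2, "roll": 1}, {"hand": 80, "dx": -2.4, "dy": 1.6, "dz": 1.6, "roll": 1.5}, {"hand": 80, "dx": -3, "dy": 1.8, "dz": 1.8, "roll": 2}, {"hand": 80, "dx": -3.2, "dy": 1.8, "dz": 1.8, "roll": 2}, {"hand": 80, "dx": -3.2, "dy": 1.8, "dz": 1.8, "roll": 2}])

```text
time_s: 14.97
tool_pos: [413.3, -117.3, 323.8]
tcp_rot: [0.41, 0.578, 0.408, -0.577]
force: [-0.1, -0.3, 0.2]
opening: 0.935
```

```bash
python3 - <<'E'
from ov import *
p=read_camera("top");st=state();print(st["time_s"],st["tool_pos"],tool(st)[0],st["force"],st["opening"]*85.4)
st=state();p=read_camera("wrist");cv2.imwrite("pics/w9.png",p["pixels"][:,:,::-1])
import pickle;pickle.dump((p,st),open("p9.pkl","wb"))
print(overlay(p,st,(591.5,-122.5),-129.9,190.6,"pics/o9.png",(0,0,560,420)))
E
```

```text
15.0167 [ 413.72118322 -117.51799346  322.98136514] -19.41142142531148 [ 0.54107584  0.33473912 -0.75633071] 80.03416913726552
[ 533.76953316 -191.54486366]
```

View pics/o9.png

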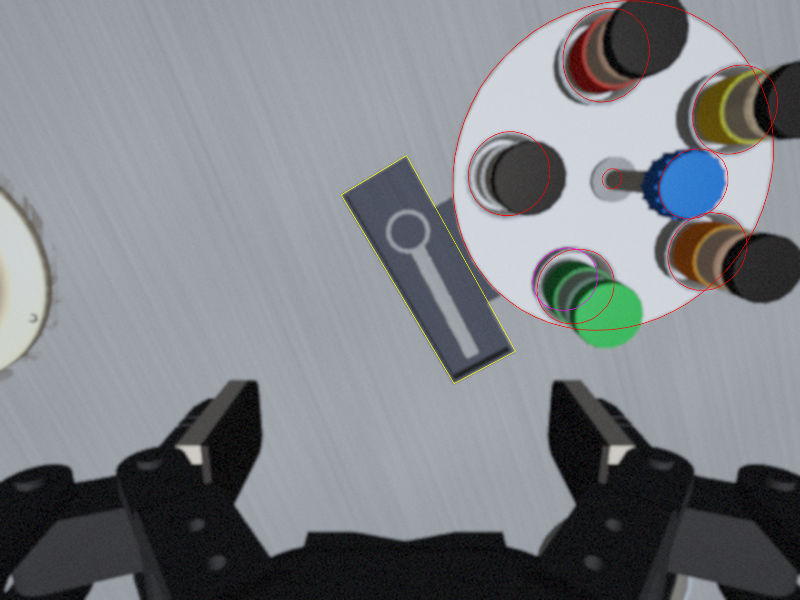

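The model overlay fits: axis (591.5,-122.5), jar at 230.1°, front at 190.6°, so a turn of about −39.5° is needed. I'll go over the knob.

Emit:
servo_tool(steps=[{"hand": 75, "dx": 0.6, "dy": 0, "dz": 0, "roll": 0}, {"hand": 70, "dx": 1.6, "dy": 0, "dz": 0, "roll": 0}, {"hand": 68, "dx": 2.8, "dy": -0.1, "dz": -0.3, "roll": 0}, {"hand": 68, "dx": 4, "dy": -0.1, "dz": -0.8, "roll": 0}, {"hand": 68, "dx": 5.2, "dy": -0.2, "dz": -1.5, "roll": 0}, {"hand": 68, "dx": 6.2, "dy": -0.2, "dz": -2.4, "roll": 0}, {"hand": 68, "dx": 6.8, "dy": -0.2, "dz": -3.2, "roll": 0}, {"hand": 68, "dx": 7.1, "dy": -0.2, "dz": -3.8, "roll": 0}, {"hand": 68, "dx": 7.12, "dy": -0.2, "dz": -4.1, "roll": 0}, {"hand": 68, "dx": 7.12, "dy": -0.2, "dz": -4.1, "roll": 0}])

```text
time_s: 15.9
tool_pos: [590.6, -121.9, 216.2]
tcp_rot: [-0.407, -0.576, -0.411, 0.578]
force: [0.2, -0.7, 0.1]
opening: 0.797
```

```bash
python3 - <<'E'
from ov import *
p=read_camera("scene");st=state();print(st["time_s"],st["tool_pos"],tool(st)[0],st["force"],st["opening"]*85.4)
st=state();p=read_camera("wrist")
hsv=cv2.cvtColor(p["pixels"],cv2.COLOR_RGB2HSV);m=cv2.inRange(hsv,(100,150,150),(120,255,255))
cn=max(cv2.findContours(m,0,cv2.CHAIN_APPROX_NONE)[0],key=len);e=cv2.fitEllipse(cn);print(e,ray(p,e[0],154,st))
print(overlay(p,st,(591.5,-122.5),-129.9,190.6,"pics/o10.png",(0,0,560,420)))
E
```

```text
15.95 [ 591.0248591  -122.17500813  218.30588902] -19.338959793427172 [-0.64384142  0.24323875 -0.54974193] 67.80727428843939
((284.1282958984375, 227.86265563964844), (61.266448974609375, 63.61610412597656), 75.94599151611328) [ 591.69084307 -122.03637818  154.        ]
[ 533.76953316 -191.54486366]
```

View pics/o10.png

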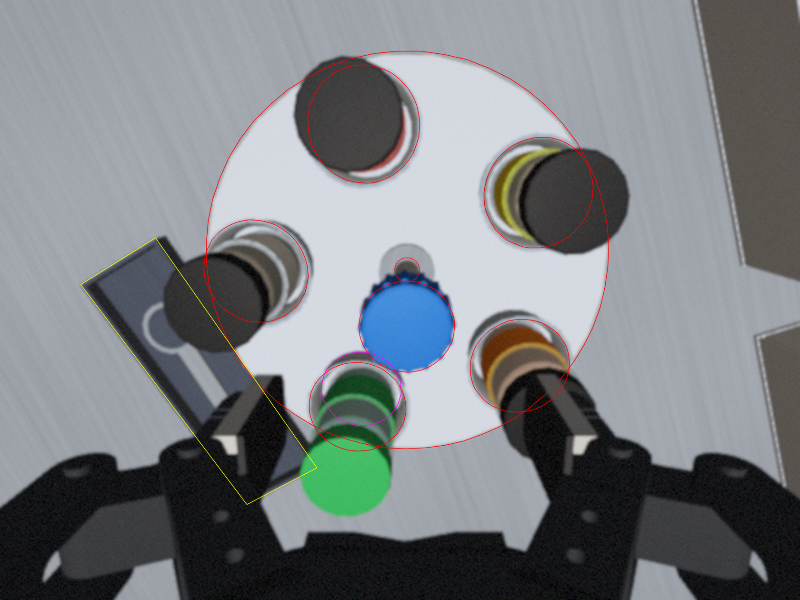

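The fit is still good, with the knob at (591.7,-122.0) directly below. I'll descend and grip it.

Emit:
servo_tool(steps=[{"hand": 68, "dx": 0, "dy": 0, "dz": -0.5, "roll": 0}, {"hand": 68, "dx": 0, "dy": 0, "dz": -1.1, "roll": 0}, {"hand": 68, "dx": 0, "dy": 0, "dz": -1.7, "roll": 0}, {"hand": 68, "dx": 0, "dy": 0, "dz": -2.3, "roll": 0}, {"hand": 68, "dx": 0, "dy": 0, "dz": -2.8, "roll": 0}, {"hand": 68, "dx": 0, "dy": 0, "dz": -3.3, "roll": 0}, {"hand": 68, "dx": 0, "dy": 0, "dz": -3.7, "roll": 0}, {"hand": 68, "dx": 0, "dy": 0, "dz": -3.95, "roll": 0}, {"hand": 68, "dx": 0, "dy": 0, "dz": -3.95, "roll": 0}, {"hand": 60, "dx": 0, "dy": 0, "dz": -3.95, "roll": 0}])

```text
time_s: 16.83
tool_pos: [591.7, -122.3, 121.1]
tcp_rot: [0.409, 0.577, 0.409, -0.577]
force: [0.5, 0.7, -0.0]
opening: 0.707
```

Emit:
servo_tool(steps=[{"hand": 50, "dx": 0, "dy": 0, "dz": 0, "roll": 0}, {"hand": 44, "dx": 0, "dy": 0, "dz": 0, "roll": 0}, {"hand": 40, "dx": 0, "dy": 0, "dz": 0, "roll": 0}, {"hand": 30, "dx": 0, "dy": 0, "dz": 0, "roll": 0}, {"hand": 30, "dx": 0, "dy": 0, "dz": 0, "roll": 0}, {"hand": 30, "dx": 0, "dy": 0, "dz": 0, "roll": 0}], force=30)

```text
time_s: 17.33
tool_pos: [591.6, -122.3, 122.0]
tcp_rot: [-0.409, -0.577, -0.409, 0.577]
force: [-3.2, 1.8, 6.6]
opening: 0.46
```

```bash
python3 - <<'E'
from ov import *
p=read_camera("wrist");st=state();print(st["time_s"],st["tool_pos"],tool(st)[0],st["force"],st["torque"],st["opening"]*85.4)
overlay(p,st,(591.5,-122.5),-129.9,190.6,"pics/o11.png",(0,0,560,420))
E
```

```text
17.3833 [ 591.58585465 -122.2615726   122.0440498 ] -19.301617359718794 [-3.52773306  1.01178388  5.78087242] [ 0.2686762   0.76194117 -0.02077795] 39.24066377929662
```

View pics/o11.png

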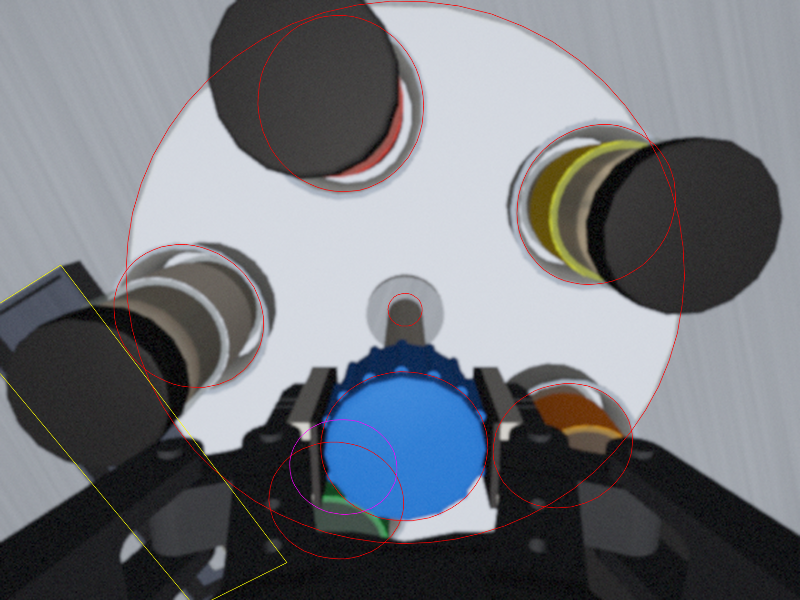

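The knob is gripped, with the opening at 39.2 mm. I'll turn it clockwise gently.

Emit:
servo_tool(steps=[{"hand": 30, "dx": 0, "dy": 0, "dz": 0, "roll": -0.1}, {"hand": 30, "dx": 0, "dy": 0, "dz": 0, "roll": -0.3}, {"hand": 30, "dx": 0, "dy": 0, "dz": 0, "roll": -0.6}, {"hand": 30, "dx": 0, "dy": 0, "dz": 0, "roll": -1}, {"hand": 30, "dx": 0, "dy": 0, "dz": 0, "roll": -1.4}, {"hand": 30, "dx": 0, "dy": 0, "dz": 0, "roll": -1.8}, {"hand": 30, "dx": 0, "dy": 0, "dz": 0, "roll": -2.2}, {"hand": 30, "dx": 0, "dy": 0, "dz": 0, "roll": -2.6}, {"hand": 30, "dx": 0, "dy": 0, "dz": 0, "roll": -3}, {"hand": 30, "dx": 0, "dy": 0, "dz": 0, "roll": -3.3}], force=35)

```text
time_s: 18.22
tool_pos: [591.8, -122.4, 122.1]
tcp_rot: [0.303, 0.639, 0.303, -0.639]
force: [-3.0, 1.5, 5.3]
opening: 0.457
```

Emit:
servo_tool(steps=[{"hand": 30, "dx": 0, "dy": 0, "dz": 0, "roll": -0.4}, {"hand": 30, "dx": 0, "dy": 0, "dz": 0, "roll": -0.8}, {"hand": 30, "dx": 0, "dy": 0, "dz": 0, "roll": -1.2}, {"hand": 30, "dx": 0, "dy": 0, "dz": 0, "roll": -1.6}, {"hand": 30, "dx": 0, "dy": 0, "dz": 0, "roll": -2}, {"hand": 30, "dx": 0, "dy": 0, "dz": 0, "roll": -2.4}, {"hand": 30, "dx": 0, "dy": 0, "dz": 0, "roll": -2.75}, {"hand": 30, "dx": 0, "dy": 0, "dz": 0, "roll": -3.05}, {"hand": 30, "dx": 0, "dy": 0, "dz": 0, "roll": -3.2}, {"hand": 30, "dx": 0, "dy": 0, "dz": 0, "roll": -3.28}])

```text
time_s: 19.05
tool_pos: [592.0, -122.6, 122.1]
tcp_rot: [0.19, 0.681, 0.19, -0.681]
force: [-3.0, 0.1, 5.0]
opening: 0.452
```

Emit:
servo_tool(steps=[{"hand": 30, "dx": 0, "dy": 0, "dz": 0, "roll": 0}, {"hand": 30, "dx": 0, "dy": 0, "dz": 0, "roll": 0}])

```text
time_s: 19.22
tool_pos: [592.0, -122.6, 122.1]
tcp_rot: [0.191, 0.681, 0.19, -0.681]
force: [-3.1, 0.3, 5.2]
opening: 0.457
```

```bash
python3 - <<'E'
from ov import *
p=read_camera("scene")
for b in blob(p,(50,120,50),(75,255,255)): print(b)
for z in [proj(p,[503,-139,130]),proj(p,[503,-139,122])]: print(z)
overlay(p,None,(591.5,-122.5),190.6,190.6,"pics/os12.png",(190,180,340,300))
st=state();print(st["time_s"],st["tool_pos"],tool(st)[0],st["force"],st["torque"],st["opening"]*85.4)
p=read_camera("wrist");overlay(p,st,(591.5,-122.5),190.6,190.6,"pics/o12.png",(0,0,560,420))
p=read_camera("top");overlay(p,None,(591.5,-122.5),190.6,190.6,"pics/ot12.png",(250,130,380,270))
E
```

```text
(np.int32(162), array([240, 219,  16,  12], dtype=int32), array([247.35802469, 224.47530864]))
(np.int32(63), array([241, 242,  12,   8], dtype=int32), array([246.07936508, 245.68253968]))
[248.67842544 221.80787562]
[248.86711889 224.29607131]
19.2667 [ 592.00132077 -122.58547315  122.05976487] -58.785034306030916 [-1.98458325 -0.05572821  5.66929361] [ 0.16789107  0.48407354 -0.00159742] 38.823201450989096
```

View pics/o12.png

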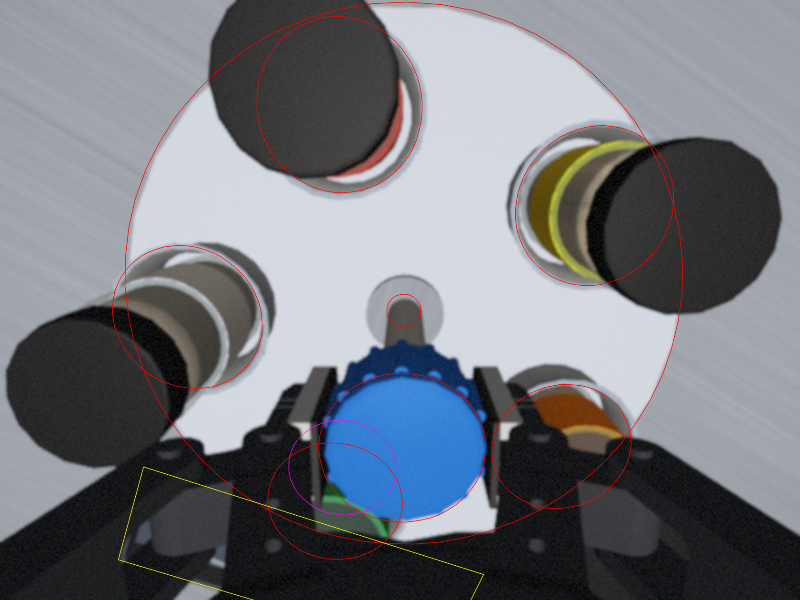

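View pics/os12.png

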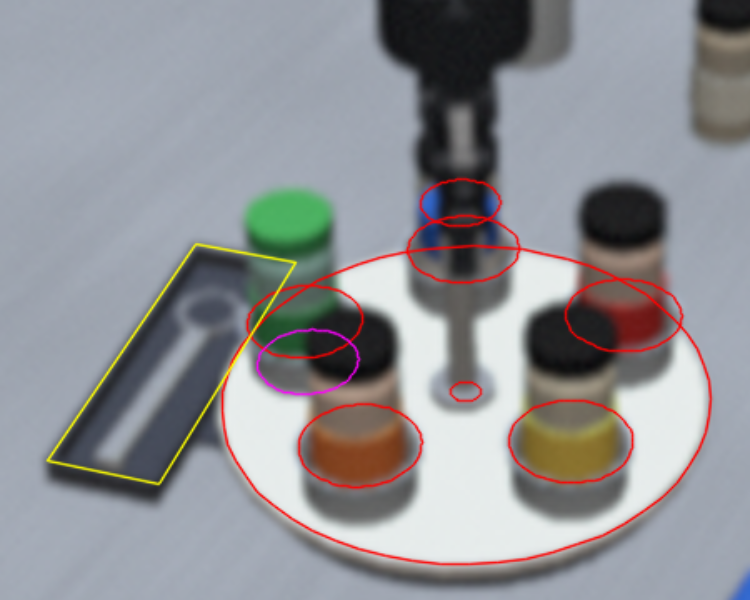

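View pics/ot12.png

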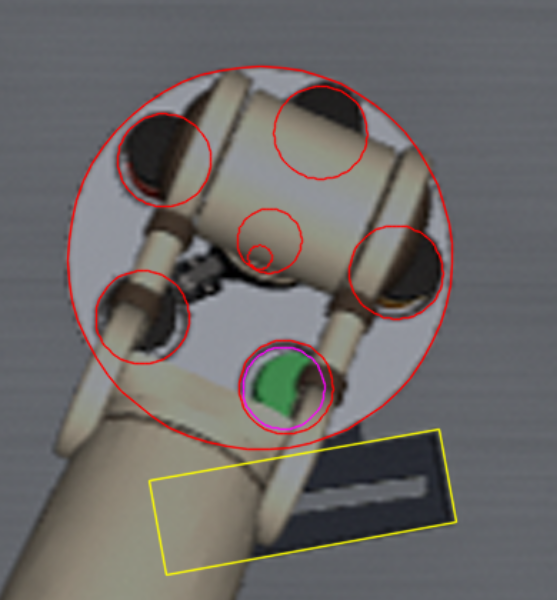

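```bash
python3 - <<'E'
from ov import *
import pickle;p,st=pickle.load(open("p9.pkl","rb"))
overlay(p,st,(591.5,-122.5),-129.9,190.6,"pics/a.png",(310,0,540,240))
overlay(p,st,(591.5,-122.5),-129.9,190.6,"pics/b.png",(230,100,370,275))
E
```

```text
(no output)
```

View pics/a.png

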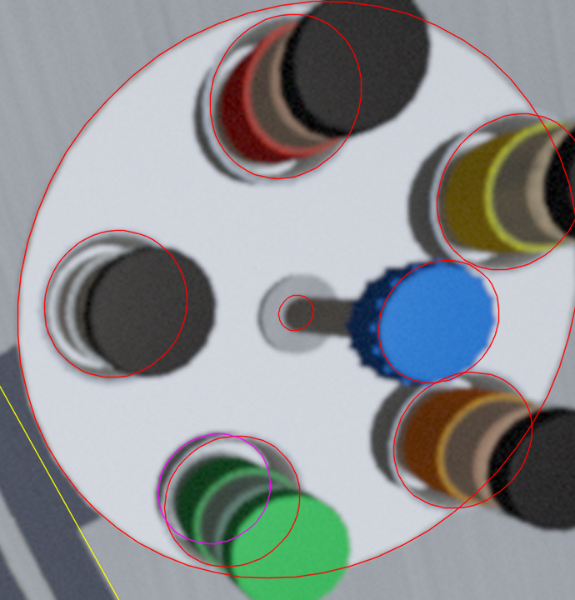

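View pics/b.png

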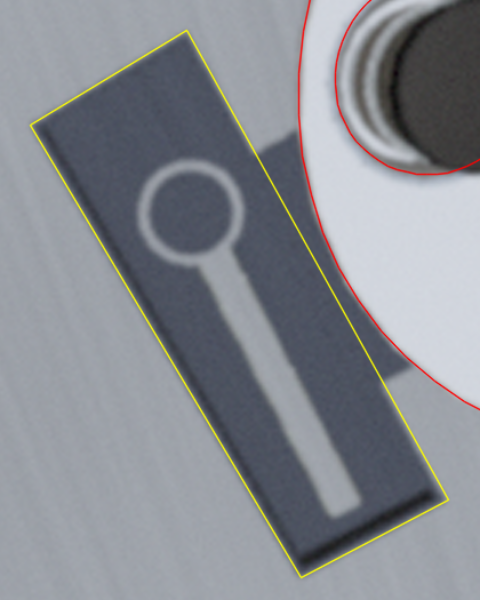

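The carousel turned with the gripper by 39.5°, to 190.6°. The jar's lid in the scene view sits within about 1.5 px of the front prediction, all the jars are upright and the knob is still held. I'm handing in.

```bash
python3 - <<'E'
from station import *
st=state();print(st["time_s"],st["force"],st["opening"]*85.4);print(job_done())
E
```

```text
19.3667 [-1.88612927 -0.55232172  5.30298411] 39.128568660122355
the job is handed in; nothing more can be done
None
```

The green-lidded jar is in the empty cup and the carousel is turned so it stands at the front, squarely behind the spoon rest. The gripper is still holding the knob. I handed the job in at 19.4 s.

- **Placing:** I gripped the jar at 22 N. I lowered it in steps of about 1 mm until it touched the disc, pressing at about 8 N, and only then released it.
- **Turning:** I gripped the knob at 35 N and turned it −39.5°. The carousel followed without slipping.
- **Last checks:** The wrist-camera model fit puts the jar's cup at the front direction, 190.6°. In the scene view, the lid was within about 1.5 px (roughly 4 mm) of where it should be, about the same as that camera's offset elsewhere. All the jars on the carousel stand upright, and the force at the wrist was about 5 N.
- **Uncertainty:** I judge the final angle good to about 1°. In the final pose the arm hid part of the jar from the top and wrist cameras. I took no final picture of the bowl, but the arm never went near it.

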